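# Seal two cap strips in a thermal cycler with a rolling stylus

### The job

Two of the three tube strips in the thermal cycler still have loose caps standing up: take the ball-ended sealing stylus off its fork on the stand and roll its ball along each loose strip from one end to the other, in one slow unbroken stroke (about 2 to 3 cm a second, gently, with the stylus only), until every cap is pushed home. Leave the half-open lid as it stands, hang the stylus back in the fork it came from, and do not disturb the other things.

Things in the scene. Friction and masses are not known exactly. Their poses are not given: they have to be found in the camera images.
- stylus: stylus (mm; 0.1 kg) hanging in a fork by its collar (26 wide, 4 thick). Origin: centre of the collar's underside; z up the handle. z = 4 to 68: grey handle 22 (x) by 14 (y); grip across the 14. Below: shank 8.4 thick to z = -28, black cup 27 wide, white ball 24 wide centred at z = -56, axle along x: rolls along y. Ball and cup yield 9 up the shank on a spring, 4.5 to 8.1 N
- stylus_tip (a point): the lowest point of the stylus's ball, 68 mm below the collar's underside (moves up the shank with the sprung foot)
- lifter: cap lifter hanging in the other fork: same collar, handle and shank, origin and axes as the stylus, but with a flat steel two-pronged blade 12 mm wide (ends 69 mm below the collar) instead of the ball. Not needed
- stand: steel tool stand, fixed; origin: centre of the underside of its base, 92 (x) by 170 (y) by 10 mm. A cross bar (top at z = 120, x = 23 to 37 mm) carries open forks at y = +45 and -45 mm: two level prongs 5 mm thick, tops at z = 114.5, 12 mm gap, reaching to x = -18 and there turned up to z = 124 mm. Tools hang near x = 0. A tall instrument stands 100 mm or more behind them
- cycler: thermal cycler, 170 x 170 mm, fixed; origin: centre of its underside, front (display) faces -x. Its metal well block's top is at z = 80 mm, centred at x = -20 mm, and carries three strips along y. The lid's hinge (along y) is behind them at x = 62, z = 92 mm
- cycler_lid (a joint): the cycler's lid, rad: 0 = shut, opening upward and back; it stands half open at 0.92 to 1.04 (stop at 1.1), held by friction, and leans over the well block. 160 mm wide, 34 mm thick; its free edge, 147 mm from the hinge, overhangs the strips
- strip_a: strip of twelve tubes with loose caps; origin: on the well block's top under the strip's middle, axes as the cycler's; tubes 9 mm apart along y, from y = +49.5 to -49.5 mm. Stiff webs join the caps in six pairs, a1 (+y end) to a6, that go down separately. Cap tops (7.4 mm wide) 10.2 mm above the block when loose, 6.7 when home. The three strips lie 27 mm apart in any order
- strip_b: the second strip with loose caps, like strip_a (pairs b1 to b6)
- strip_c: a strip like the others whose caps are already home (6.7 mm high); needs nothing
- timer: bench timer, 62 x 66 x 18 mm, between stand and cycler; origin at the centre of its underside
- beaker: empty 50 ml beaker, 44 mm wide, 60 mm tall; origin at the centre of its underside
- dishes: stack of petri dishes, 91 mm wide, 45 mm tall; origin at the centre of its underside
- a1 (a joint): slide of the end pair of caps of strip_a, at y = +45 mm, m: 0 = standing loose, 0.0035 = pushed fully home; starts below 0.0006. It is stiff (about 2 N) and stays where it is left
- a2 (a joint): pair 2 of strip_a, at y = +27 mm, same as a1
- a3 (a joint): pair 3 of strip_a, at y = +9 mm, same as a1
- a4 (a joint): pair 4 of strip_a, at y = -9 mm, same as a1
- a5 (a joint): pair 5 of strip_a, at y = -27 mm, same as a1
- a6 (a joint): pair 6 of strip_a, at y = -45 mm, same as a1
- b1 (a joint): slide of the end pair of caps of strip_b, at y = +45 mm, m: 0 = standing loose, 0.0035 = pushed fully home; starts below 0.0006. It is stiff (about 2 N) and stays where it is left
- b2 (a joint): pair 2 of strip_b, at y = +27 mm, same as b1
- b3 (a joint): pair 3 of strip_b, at y = +9 mm, same as b1
- b4 (a joint): pair 4 of strip_b, at y = -9 mm, same as b1
- b5 (a joint): pair 5 of strip_b, at y = -27 mm, same as b1
- b6 (a joint): pair 6 of strip_b, at y = -45 mm, same as b1

How it is judged:
By the outcome, as a careful person would: the job done as asked, in the order asked, and still so for the second after the job is handed in, with the robot touching nothing.
It also fails if it takes over 72 s, if anything falls off the work surface, if the arm or the gripper's body presses on something with over 40 N, if the wrist force passes 120 N, or if a joint passes its speed limit or range.

### The arm

A 6-joint arm with a two-finger parallel gripper is mounted at the origin on a cart in front of the work surface, level with it; the furniture and walls round the work are solid. World frame = base frame: x ahead of the robot, y to its left, z up, the work surface at z = 0. Lengths are in m, angles in rad, forces in N, time in s.
With the tool pointing down it reaches from about 0.25 to 0.725 m from the base axis. Payload 4 kg.
Tool frame: the origin (TCP) lies midway between the tips of the shut fingers; the grasp point (between the pads) lies bot.pinch_z behind it (bot.pinch_z is the distance from the TCP to the grasp point, in m); z points along the fingers, y is the line along which they close (so a half turn about z gives the same grasp; the last joint's range is limited). The gripper opens to 85 mm and grips with 20 to 120 N. Pads are 22 mm wide; open, the fingers measure 114 mm over their backs; the gripper's body (76 mm by 85 mm) begins 54 mm behind the grasp point. The pads swing forward as they close: fully open they stand 13 mm farther back than shut.
Start: joints at [-1.262, 0.241, 0.005, 1.335, 0, 1.571], TCP at [0.152, -0.476, 0.231] pointing down, gripper open.
Joint ranges: [-2.72, 2.72], [-1.05, 1.87], [-1.09, 1.28], [-1.99, 2.15], [-1.42, 1.44], [-3.14, 3.14]. Speed limits (rad/s): [2.79, 2.79, 3.14, 3.14, 3.14, 3.14].

### API

Orientations are given as a unit quaternion [x, y, z, w].
In Python, from workcell import bot gives the robot as it stands.
- The arm moves only by the shell command python3 jog.py 'ROWS'. ROWS is a JSON list of rows, 1 to 10 of them, each of 7 numbers: a rotation vector rx, ry, rz in rad, then dx, dy, dz in m, then the finger opening in m; each row is the pose to reach, as a shift and turn from the pose commanded when the command began, along the tool's axes at that moment; what a row does not reach only later rows make up. A row lasts 1/8 s, in which the tool goes at most 0.0625 m and 0.188 rad, less where a joint would pass 70% of its speed; a pose out of reach is approached as far as the arm can. The fingers move at their own pace and stop on an object; the grip force is fixed at half the most. Time passes only in rows, so rows that do not move let the fingers close. It prints the time, the measured TCP pose, the force, the opening and the grip force at its end.
- bot.get_obs(): the state, without advancing time (a new reading comes with each control period).
- bot.camera(name): name is "side" or "top"; returns the picture (420x560x3 uint8, red, green, blue); there is no depth.
- bot.calibration(name): a dict with "mtx" (3x3 intrinsics, pixels), "R" (3x3) and "t" (3): a world point X has camera coordinates R X + t. Camera axes: x right, y down, z forward; pixel columns grow to the right and rows downward; lengths in m; the calibration is good to about 2 mm. A picture is of the moment at which its call begins. calibration takes no time and is no camera call.
- bot.job_done(): hands the job in; it is judged then, once.
The state is a dict: "clock": time; "joint_pos": joint angles; "joint_vel": joint speeds; "tau": joint torques, N m; "eef_pos": TCP position; "tool_rot": TCP orientation; "ft_force": force on the tool from outside, world axes, zero at the start; "ft_torque": the same for the moment, N m; "grip_width": finger opening in m; "grasp_force": force on a finger pad.
Only numpy, scipy, OpenCV 4.12 (cv2) and the standard library are available. Lean on these libraries where they do the work, as an engineer would, in place of code of your own. Each camera call takes 0.05 s, during which the arm holds its last target. There are 200 camera calls.

## Working session

There is one attempt and no reset: what is moved stays moved. The work goes in short steps, Python scripts to look and compute and a shell command to move; the robot and the scene stay as the last step left them, time stands still between calls to the robot, and variables do not carry over. Pictures are saved under pics/ and viewed, at most 10 in all, crops included, and the job is handed in when it is done.

```bash
ls; mkdir -p pics; python3 - <<'E'
from workcell import bot
import cv2
for n in("side","top"):
    cv2.imwrite(f"pics/{n}0.png",bot.camera(n)[:,:,::-1]); c=bot.calibration(n); print(n,c)
print(bot.pinch_z,bot.get_obs())
E
```

```text
jog.py
pics
workcell.py
side {'mtx': array([[542.05075493,   0.        , 278.92954507],
       [  0.        , 542.05075493, 204.17251814],
       [  0.        ,   0.        ,   1.        ]]), 'R': array([[-0.78349282, -0.62119735,  0.01590175],
       [-0.27625625,  0.32528119, -0.90436421],
       [ 0.55661611, -0.71295582, -0.42646513]]), 't': array([0.4402957 , 0.21895348, 1.25926306])}
top {'mtx': array([[413.59817997,   0.        , 281.99533361],
       [  0.        , 413.59817997, 209.64873822],
       [  0.        ,   0.        ,   1.        ]]), 'R': array([[-0.27980894, -0.96004799,  0.00384774],
       [-0.78273238,  0.2258054 , -0.57994995],
       [ 0.55591095, -0.16528694, -0.81464302]]), 't': array([0.18583115, 0.42855977, 0.79917381])}
0.0187 {'clock': 0.1, 'joint_pos': array([-1.26200808e+00,  2.41386104e-01,  3.85041010e-03,  1.33520635e+00,
       -1.88526543e-05,  1.57081998e+00]), 'joint_vel': array([ 0.00110309, -0.00017964,  0.00371099, -0.00162402, -0.00052512,
       -0.00078652]), 'tau': array([-1.61559383e-04, -3.73137832e+01,  2.53009987e+01,  1.08599657e-02,
        1.30512066e-05,  7.10379851e-06]), 'eef_pos': array([ 0.15177262, -0.47580712,  0.23047452]), 'tool_rot': array([ 9.88106235e-01,  1.53769706e-01, -1.58932841e-04, -9.59832794e-04]), 'ft_force': array([ 0.15413623, -0.12078387, -0.4126058 ]), 'ft_torque': array([0.04464323, 0.03008714, 0.02831513]), 'grasp_force': 0.0, 'grip_width': 0.08531069669705031}
```

View pics/side0.png

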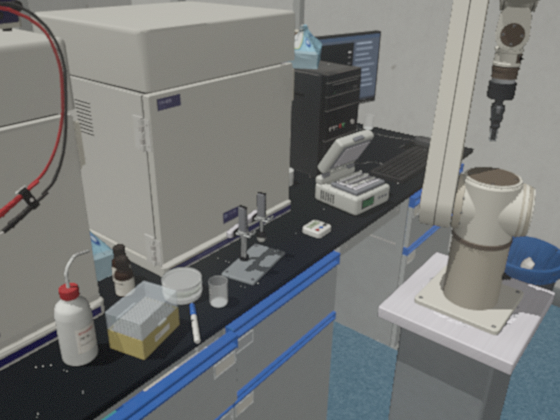

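View pics/top0.png

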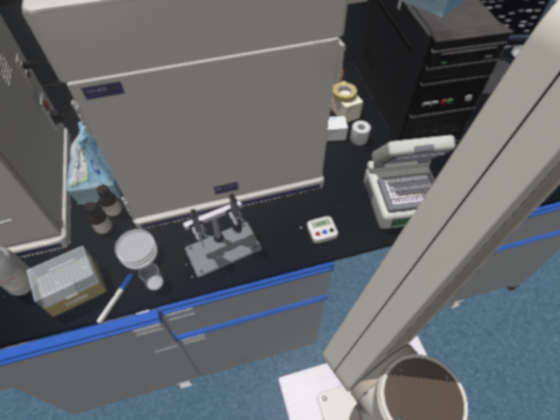

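```bash
python3 - <<'E'
import cv2,numpy as np
s=cv2.imread("pics/side0.png");t=cv2.imread("pics/top0.png")
f=lambda im,x,y,w,h,k:cv2.resize(im[y:y+h,x:x+w],None,fx=k,fy=k,interpolation=cv2.INTER_CUBIC)
cv2.imwrite("pics/c1.png",np.hstack([f(s,215,183,80,104,5),f(s,310,125,80,104,5)]))
cv2.imwrite("pics/c2.png",np.hstack([f(t,180,185,80,95,5),f(t,365,130,80,95,5)]))
for n in("side","top"):
    from workcell import bot
    c=bot.calibration(n);print(n,-c["R"].T@c["t"])
E
```

```text
side [-0.29547032  1.100088    0.728044  ]
top [-0.05682464  0.21372871  0.89886955]
```

View pics/c1.png

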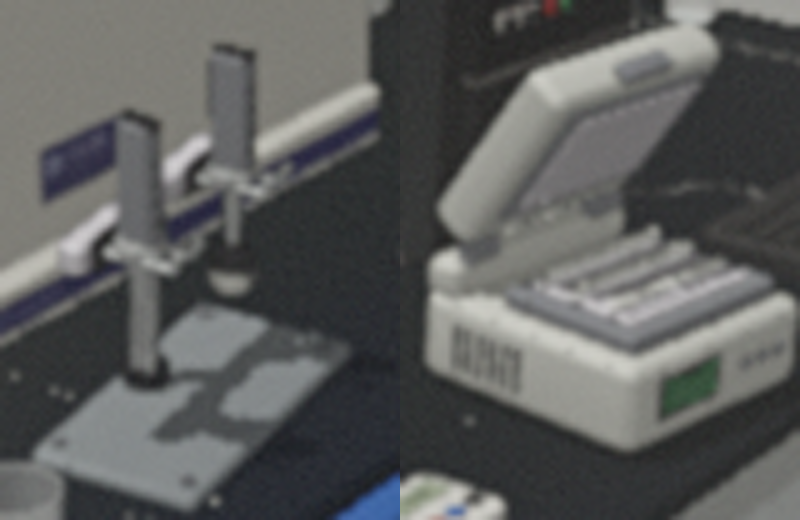

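View pics/c2.png

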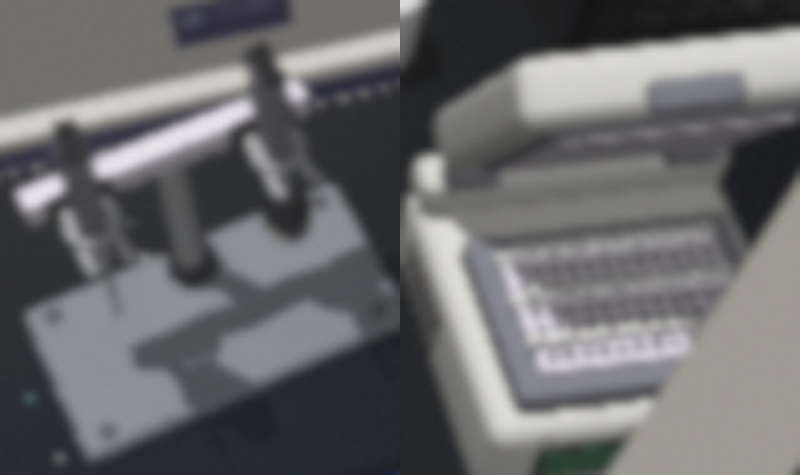

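```bash
cat > h.py <<'E'
import numpy as np,cv2
from workcell import bot
from scipy.optimize import least_squares
from scipy.spatial.transform import Rotation as Ro
C={n:bot.calibration(n) for n in("side","top")}
def proj(n,X):
    c=C[n];p=(np.atleast_2d(X)@c["R"].T+c["t"])@c["mtx"].T;return p[:,:2]/p[:,2:]
def place(q,P): # q=x,y,yaw
    P=np.atleast_2d(P);c,s=np.cos(q[2]),np.sin(q[2])
    return np.c_[q[0]+c*P[:,0]-s*P[:,1],q[1]+s*P[:,0]+c*P[:,1],P[:,2]]
def fit(obs,q0): # obs: (cam,local mm,pix)
    f=lambda q:np.concatenate([(proj(n,place(q,np.array(P)/1e3))-p).ravel() for n,P,p in obs])
    r=least_squares(f,q0);print("pose",r.x.round(4),"res",r.fun.reshape(-1,2).round(1).tolist());return r.x
def tri(a,b): # side,top pixels
    A=[]
    for n,p in(("side",a),("top",b)):
        c=C[n];M=c["mtx"]@np.c_[c["R"],c["t"]];A+=[p[0]*M[2]-M[0],p[1]*M[2]-M[1]]
    v=np.linalg.svd(np.array(A))[2][3];return v[:3]/v[3]
E
python3 - <<'E'
from h import *
S=fit([("top",(46,85,10),(184.4,248)),("top",(46,-85,10),(247,222.4)),("top",(-46,85,10),(197.6,277)),("top",(-46,-85,10),(260,249)),
("side",(46,85,10),(222,273)),("side",(46,-85,10),(256,243.6)),("side",(-46,85,10),(253,284.6)),("side",(-46,-85,10),(285,252))],[.5,0,0])
Y=fit([("side",(85,85,0),(315,198)),("side",(-85,85,0),(356,215)),("side",(-85,-85,0),(389,199))],[.5,-.4,0])
for q,P in((S,[(0,-45,114.5+68),(0,-45,114.5),(0,-45,47),(0,45,182.5),(37,-45,120),(37,45,120)]),(Y,[(-74,49.5,90),(-47,49.5,90),(-20,49.5,90),(7,49.5,90),(7,-49.5,90),(-47,-49.5,90)])):
    W=place(q,np.array(P)/1e3);print(W.round(3).tolist());[print(n,proj(n,W).round(1).tolist()) for n in C]
E
```

```text
pose [0.4765 0.2074 0.1887] res [[-0.8, -0.1], [-0.6, -0.4], [-1.0, 1.1], [1.8, 0.6], [-1.2, -0.2], [-0.5, -0.6], [0.5, -1.6], [0.9, -0.6]]
pose [ 0.5014 -0.3039 -0.1277] res [[-0.2, -0.2], [0.2, -0.0], [0.0, 0.2]]
[[0.485, 0.163, 0.182], [0.485, 0.163, 0.114], [0.485, 0.163, 0.047], [0.468, 0.252, 0.182], [0.521, 0.17, 0.12], [0.504, 0.259, 0.12]]
side [[263.4, 193.2], [263.3, 217.9], [263.2, 241.4], [244.7, 206.9], [250.6, 212.7], [231.7, 227.1]]
top [[233.0, 200.4], [235.7, 218.1], [238.2, 233.8], [193.5, 215.9], [229.2, 205.1], [192.6, 219.6]]
[[0.434, -0.245, 0.09], [0.461, -0.249, 0.09], [0.488, -0.252, 0.09], [0.515, -0.256, 0.09], [0.502, -0.354, 0.09], [0.449, -0.347, 0.09]]
side [[363.0, 183.6], [355.9, 181.0], [349.0, 178.5], [342.2, 176.0], [361.9, 168.2], [375.4, 172.9]]
top [[405.2, 201.9], [401.6, 193.2], [398.2, 184.8], [394.8, 176.6], [431.9, 172.1], [439.7, 188.4]]
```

```bash
python3 - <<'E'
from h import *
print(tri((262,192.8),(232.4,196.5)),tri((261,241.8),(238.2,232)))
im=[]
for n,(x,y,w,h) in(("side",(235,183,50,65)),("top",(215,185,50,65))):
    im.append(cv2.resize(cv2.imread(f"pics/{n}0.png")[y:y+h,x:x+w],None,fx=8,fy=8,interpolation=cv2.INTER_CUBIC))
cv2.imwrite("pics/c3.png",np.clip(np.hstack(im).astype(float)*1.6,0,255))
E
```

```text
[0.49277047 0.16139307 0.18185689] [0.4935381  0.16174187 0.04189264][ WARN:0@0.405] global loadsave.cpp:1063 imwrite_ Unsupported depth image for selected encoder is fallbacked to CV_8U.
```

View pics/c3.png

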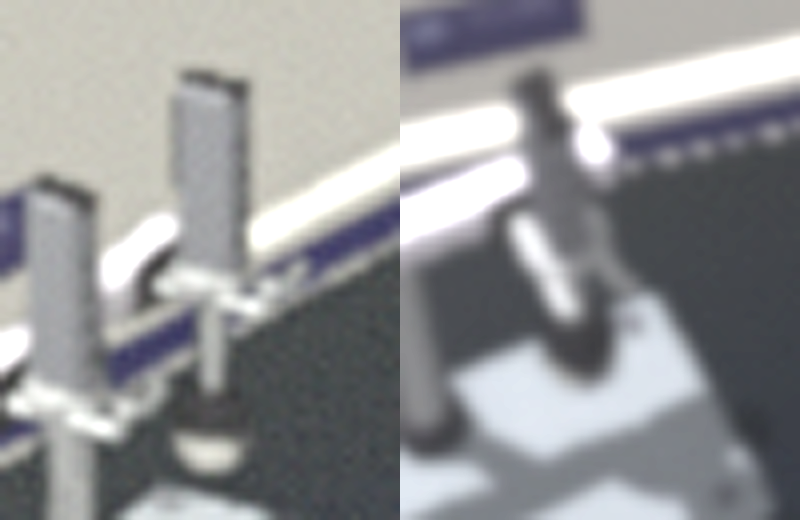

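```bash
cat >> h.py <<'E'
def Rt(yaw,tilt=0): # tool x at yaw, z down, leaning: tilt>0 leans the tool's top towards -x of yaw frame
    return Ro.from_euler('z',yaw)*Ro.from_euler('y',-tilt)*Ro.from_matrix(np.diag([1,-1,-1.]))
def delta(p,R):
    o=bot.get_obs();R0=Ro.from_quat(o["tool_rot"])
    print("q",o["joint_pos"].round(3),"rv",(R0.inv()*R).as_rotvec().round(3),"d",R0.inv().apply(np.array(p)-o["eef_pos"]).round(4))
E
python3 - <<'E'
from h import *
delta([.4,-.05,.27],Rt(.189)); delta([.491,.162,.25],Rt(.189))
E
```

```text
q [-1.262  0.241  0.004  1.335 -0.     1.571] rv [-0.002  0.     0.12 ] d [ 0.3659 -0.3303 -0.0389]
q [-1.262  0.241  0.004  1.335 -0.     1.571] rv [-0.002  0.     0.12 ] d [ 0.517  -0.5046 -0.0186]
```

```bash
python3 jog.py '[[0,0,0.12,0.366,-0.33,-0.04,0.05],[0,0,0.12,0.366,-0.33,-0.04,0.05],[0,0,0.12,0.366,-0.33,-0.04,0.05],[0,0,0.12,0.366,-0.33,-0.04,0.05],[0,0,0.12,0.366,-0.33,-0.04,0.05],[0,0,0.12,0.366,-0.33,-0.04,0.05],[0,0,0.12,0.366,-0.33,-0.04,0.05],[0,0,0.12,0.366,-0.33,-0.04,0.05],[0,0,0.12,0.366,-0.33,-0.04,0.05]]'; python3 - <<'E'
from h import *
delta([.491,.162,.25],Rt(.189))
E
```

```text
clock: 1.23
eef_pos: [0.4017, -0.0475, 0.2711]
tool_rot: [0.995, 0.098, 0.0, -0.0]
ft_force: [0.1, 0.3, -1.2]
grip_width: 0.0496
grasp_force: 0.0
q [-1.180e-01  3.500e-02 -1.330e-01  1.402e+00  1.000e-03  2.827e+00] rv [-0.001 -0.     0.008] d [ 0.1285 -0.188   0.0212]
```

```bash
python3 jog.py '[[0,0,-0.18,0.06,-0.1,0.02,0.05],[0,0,-0.36,0.128,-0.188,0.02,0.05],[0,0,-0.54,0.128,-0.188,0.02,0.05],[0,0,-0.72,0.128,-0.188,0.02,0.05],[0,0,-0.9,0.128,-0.188,0.02,0.05],[0,0,-1.08,0.128,-0.188,0.02,0.05],[0,0,-1.26,0.128,-0.188,0.02,0.05],[0,0,-1.44,0.128,-0.188,0.02,0.05],[0,0,-1.57,0.128,-0.188,0.02,0.05]]'; python3 jog.py '[[0,0,-0.18,0,0,0,0.05],[0,0,-0.36,0,0,0,0.05],[0,0,-0.54,0,0,0,0.05],[0,0,-0.72,0,0,0,0.05],[0,0,-0.9,0,0,0,0.05],[0,0,-1.08,0,0,0,0.05],[0,0,-1.26,0,0,0,0.05],[0,0,-1.44,0,0,0,0.05],[0,0,-1.56,0,0,0,0.05],[0,0,-1.56,0,0,0,0.05]]'; python3 - <<'E'
from h import *
delta([.491,.162,.21],Rt(.189+np.pi))
for n in C: cv2.imwrite(f"pics/{n}1.png",bot.camera(n)[:,:,::-1])
a=cv2.imread("pics/top1.png");b=cv2.imread("pics/side1.png")
f=lambda im,x,y,w,h,k:cv2.resize(im[y:y+h,x:x+w],None,fx=k,fy=k,interpolation=cv2.INTER_CUBIC)
m=np.hstack([f(a,365,130,80,100,5),f(b,310,125,80,100,5)])
cv2.imwrite("pics/c4.png",cv2.convertScaleAbs(m,alpha=1.2))
E
```

```text
clock: 2.35
eef_pos: [0.4905, 0.1563, 0.2508]
tool_rot: [0.637, 0.771, -0.001, -0.0]
ft_force: [-0.1, -0.3, -0.4]
grip_width: 0.05
grasp_force: 0.0
clock: 3.6
eef_pos: [0.4906, 0.1566, 0.2509]
tool_rot: [-0.087, 0.996, -0.0, -0.001]
ft_force: [0.6, 0.6, -0.2]
grip_width: 0.0501
grasp_force: 0.0
q [ 0.309  0.264  0.087  1.395 -0.     0.135] rv [-0.    -0.001 -0.015] d [-0.0014  0.0053  0.0409]
```

View pics/c4.png

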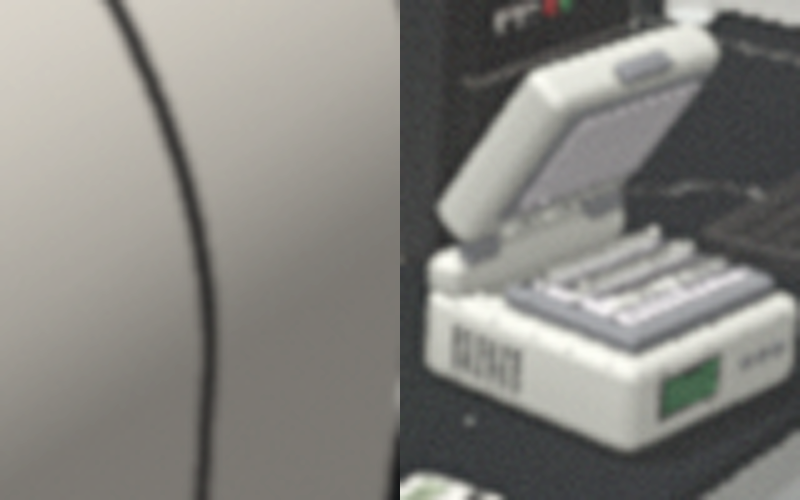

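```bash
python3 jog.py '[[0,0,-0.015,-0.0014,0.0053,0.04,0.05],[0,0,-0.015,-0.0014,0.0053,0.075,0.05],[0,0,-0.015,-0.0014,0.0053,0.1,0.05],[0,0,-0.015,-0.0014,0.0053,0.114,0.05],[0,0,-0.015,-0.0014,0.0053,0.114,0.05]]'; python3 jog.py '[[0,0,0,0,0,0,0.03],[0,0,0,0,0,0,0.01],[0,0,0,0,0,0,0.0],[0,0,0,0,0,0,0.0],[0,0,0,0,0,0,0.0]]'
```

```text
clock: 4.32
eef_pos: [0.4907, 0.163, 0.1366]
tool_rot: [-0.096, 0.995, -0.0, -0.001]
ft_force: [0.4, -0.4, 0.1]
grip_width: 0.0501
grasp_force: 0.0
clock: 4.95
eef_pos: [0.4921, 0.1636, 0.1385]
tool_rot: [-0.096, 0.995, 0.0, 0.001]
ft_force: [-0.3, -0.2, 6.5]
grip_width: 0.0135
grasp_force: 58.4
```

```bash
python3 jog.py '[[0,0,0,0,0,-0.008,0],[0,0,0,0,0,-0.016,0],[0,0,0,0,0,-0.016,0],[0,0,0,0.015,0,-0.016,0],[0,0,0,0.035,0,-0.016,0],[0,0,0,0.055,0,-0.017,0],[0,0,0,0.06,0,-0.025,0],[0,0,0,0.06,0,-0.06,0],[0,0,0,0.06,0,-0.1,0],[0,0,0,0.06,0,-0.1,0]]'; python3 - <<'E'
from h import *
for n in C: cv2.imwrite(f"pics/{n}2.png",bot.camera(n)[:,:,::-1])
o=bot.get_obs();R=Ro.from_quat(o["tool_rot"])
T=o["eef_pos"]+R.apply([0,0,.092]);B=o["eef_pos"]+R.apply([0,0,.080])
print(o["joint_pos"].round(3));[print(n,proj(n,np.array([T,B])).round(1)) for n in C]
im=[]
for n in C:
    x,y=(proj(n,B)[0]-[30,45]).astype(int);print(n,x,y)
    im.append(cv2.resize(cv2.imread(f"pics/{n}2.png")[max(y,0):y+70,x:x+60],(480,560),interpolation=cv2.INTER_CUBIC) if n=="side" else cv2.resize(cv2.imread(f"pics/{n}2.png"),(320,240)))
im[1]=cv2.copyMakeBorder(im[1],0,320,0,0,cv2.BORDER_CONSTANT)
cv2.imwrite("pics/c5.png",np.hstack(im))
E
```

```text
clock: 6.2
eef_pos: [0.4353, 0.1529, 0.2412]
tool_rot: [-0.096, 0.995, 0.001, 0.004]
ft_force: [0.4, 0.3, -0.7]
grip_width: 0.0134
grasp_force: 58.4
[ 0.338  0.155 -0.085  1.329 -0.     0.146]
side [[282.5 211.1]
 [282.6 206.7]]
top [[244.7 227.9]
 [244.3 224.8]]
side 252 161
top 214 179
```

View pics/c5.png

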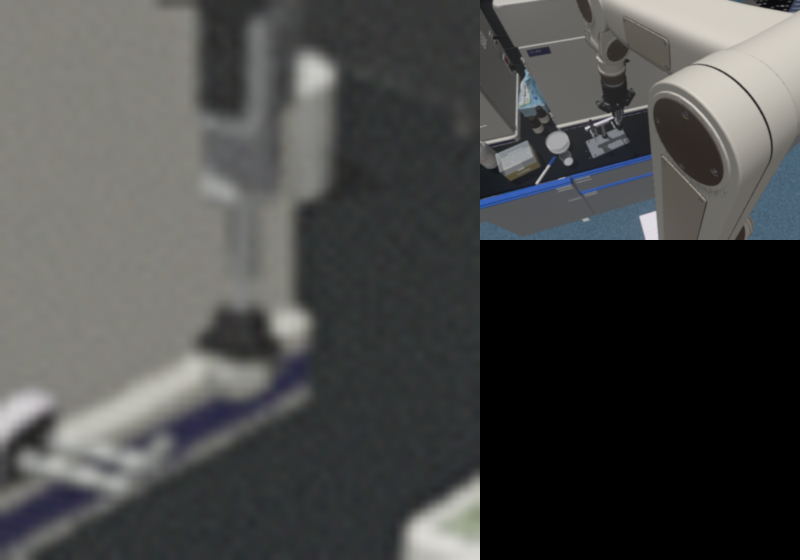

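```bash
python3 - <<'E'
from h import *
s=np.mean([cv2.imread(f"pics/side{i}.png").astype(float) for i in(0,1,2)],0);t=cv2.imread("pics/top0.png").astype(float)
def f(im,x,y,w,h,k):
    o=cv2.resize(np.clip(im[y:y+h,x:x+w]*1.1,0,255).astype(np.uint8),None,fx=k,fy=k,interpolation=cv2.INTER_CUBIC)
    for i in range(0,w,10): cv2.putText(o,str(x+i),(i*k,10),0,.35,(0,255,255));cv2.line(o,(i*k,12),(i*k,18),(0,255,255))
    for j in range(10,h,10): cv2.putText(o,str(y+j),(0,j*k+4),0,.35,(0,255,255));cv2.line(o,(26,j*k),(34,j*k),(0,255,255))
    return o
cv2.imwrite("pics/c6.png",np.hstack([f(s,325,160,66,74,8)[:,:400+128][:, :528],np.vstack([f(t,380,170,44,50,6),np.zeros((592-300,264,3),np.uint8)])]))
E
```

```text
(no output)
```

View pics/c6.png

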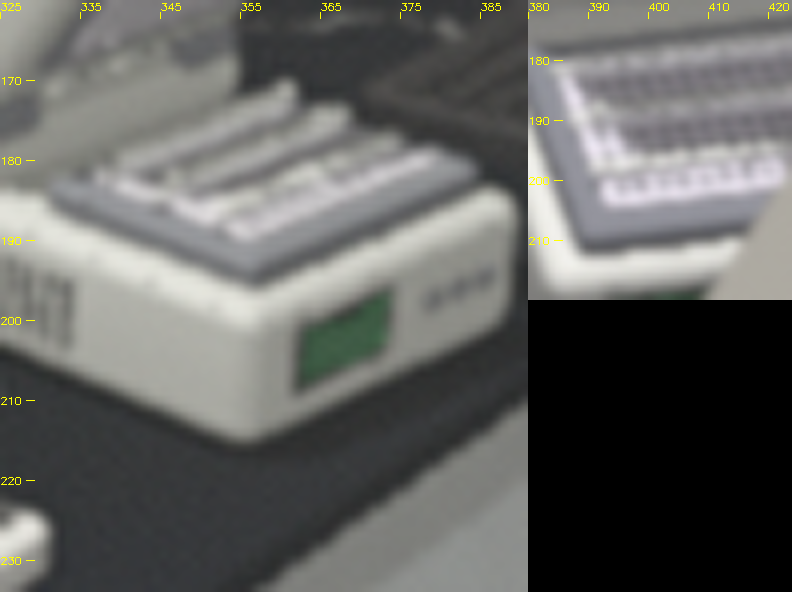

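```bash
python3 jog.py '[[0,0,0,0.209,-0.367,0,0],[0,0,0,0.209,-0.367,0,0],[0,0,0,0.209,-0.367,0,0],[0,0,0,0.209,-0.367,0,0],[0,0,0,0.209,-0.367,0,0],[0,0,0,0.209,-0.367,0,0],[0,0,0,0.209,-0.367,0,0]]'; python3 jog.py '[[0,0,0,0.317,-0.163,0,0],[0,0,0,0.317,-0.163,0,0],[0,0,0,0.317,-0.163,0,0],[0,0,0,0.317,-0.163,0,0],[0,0,0,0.317,-0.163,0,0],[0,0,0,0.317,-0.163,0,0],[0,0,0,0.317,-0.163,0,0]]'; python3 - <<'E'
from h import *
print(bot.get_obs()["joint_pos"].round(3))
A={n:np.mean([bot.camera(n).astype(float) for _ in range(4)],0)[:,:,::-1] for n in C}
for n in C: cv2.imwrite(f"pics/{n}3.png",A[n].round().astype(np.uint8))
def f(im,x,y,w,h,k):
    o=cv2.resize(np.clip(im[y:y+h,x:x+w]*1.1,0,255).astype(np.uint8),None,fx=k,fy=k,interpolation=cv2.INTER_CUBIC)
    for i in range(0,w,10): cv2.putText(o,str(x+i),(i*k,10),0,.35,(0,255,255));cv2.line(o,(i*k,12),(i*k,18),(0,255,255))
    for j in range(10,h,10): cv2.putText(o,str(y+j),(0,j*k+4),0,.35,(0,255,255));cv2.line(o,(26,j*k),(34,j*k),(0,255,255))
    return o
cv2.imwrite("pics/c7.png",np.vstack([f(A["top"],372,168,80,46,10)[:,:640],f(A["side"],330,162,64,14,10)])if 0 else f(A["top"],374,166,72,54,11))
E
```

```text
clock: 7.18
eef_pos: [0.2956, -0.2499, 0.2361]
tool_rot: [-0.095, 0.995, 0.001, -0.001]
ft_force: [0.7, -1.0, -0.5]
grip_width: 0.0132
grasp_force: 58.8
clock: 8.05
eef_pos: [0.0148, -0.4695, 0.2353]
tool_rot: [-0.093, 0.996, 0.001, -0.0]
ft_force: [-0.0, 0.4, -1.0]
grip_width: 0.0133
grasp_force: 58.9
[-1.539  0.181 -0.06   1.333 -0.    -1.726]
```

View pics/c7.png

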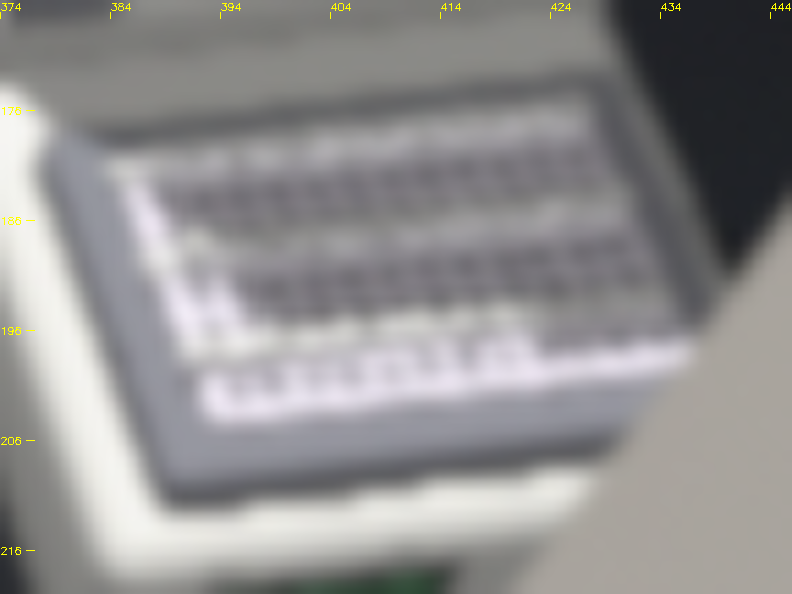

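```bash
python3 - <<'E'
from h import *
xs=[7,-20,-47]
top=[((384.5,181),(427.6,176.2)),((387.6,188.7),(431.5,184.6)),((390.8,197.4),None)]
side=[(360.5,171.5),(367.3,174.3),(373.8,177.5)]
def model(q):
    r=[]
    for x,tp,sp in zip(xs,top,side):
        L=q[3];z=q[4]
        for s,p in((L,tp[0]),(-L,tp[1])):
            if p: r.append(proj("top",place(q[:3],[x/1e3,s,z]))[0]-p)
        r.append(proj("side",place(q[:3],[x/1e3,-L,z]))[0]-sp)
    return np.array(r)
for fz in(1,0):
  def F(q): return np.r_[model(q).ravel(),(q[3]-.0535)/.002,(q[4]-.0885)/(.0005 if fz else .02)]
  r=least_squares(F,[.5,-.3,-.13,.053,.0885]);print(r.x.round(4));print(model(r.x).round(1).tolist())
q=r.x
q=least_squares(lambda q:np.r_[model(q).ravel(),(q[3]-.0535)/.002,(q[4]-.0885)/.0005],[.5,-.3,-.13,.053,.0885]).x
print("base corners",proj("side",place(q[:3],np.array([(85,85,0),(-85,85,0),(-85,-85,0)])/1e3)).round(1).tolist(),"near ends side",proj("side",place(q[:3],np.array([(x,53.5,88.5) for x in xs])/1e3)).round(1).tolist())
print("top base", proj("top",place(q[:3],np.array([(-85,85,75),(-85,85,0)])/1e3)).round(1).tolist())
E
```

```text
[ 0.4953 -0.2799 -0.16    0.055   0.0883]
[[0.4, -0.5], [-0.8, 0.3], [0.7, -0.5], [0.2, 0.1], [-1.2, 0.1], [0.5, -0.9], [-0.1, -0.0], [0.7, -1.6]]
[ 0.4997 -0.2846 -0.1553  0.056   0.0819]
[[0.5, -0.4], [-0.4, 0.2], [0.2, 0.5], [0.3, 0.1], [-0.8, -0.1], [0.0, 0.1], [0.1, -0.1], [0.3, -0.6]]
base corners [[312.0, 200.1], [352.5, 218.2], [387.4, 202.6]] near ends side [[338.5, 179.3], [345.1, 182.0], [351.9, 184.6]]
top base [[381.8, 214.3], [376.0, 230.9]]
```

```bash
python3 - <<'E'
from h import *
q=np.array([.4953,-.2799,-.16])
X=np.arange(-70,30,1.0)
for n in C:
    im=cv2.cvtColor(cv2.imread(f"pics/{n}3.png"),cv2.COLOR_BGR2GRAY).astype(np.float32)
    for lo,hi in((-50,-30),(-30,-10),(-10,10),(10,30),(30,45)):
        Y=np.arange(lo,hi,1.0);g=np.array([[(x,y,88.5) for y in Y] for x in X]).reshape(-1,3)/1e3
        p=proj(n,place(q,g)).astype(np.float32)
        v=cv2.remap(im,p[:,0].reshape(len(X),-1),p[:,1].reshape(len(X),-1),cv2.INTER_CUBIC).mean(1)
        pk=[(int(X[i]),int(v[i])) for i in range(2,len(X)-2) if v[i]>=v[i-2:i+3].max()]
        mn=[(int(X[i]),int(v[i])) for i in range(2,len(X)-2) if v[i]<=v[i-2:i+3].min()]
        print(n,lo,hi,"max",pk,"min",mn)
E
```

```text
side -50 -30 max [(-51, 124), (-22, 147), (5, 142)] min [(-60, 103), (-38, 88), (-8, 97), (20, 68)]
side -30 -10 max [(-52, 139), (-27, 143), (2, 146)] min [(-60, 132), (-40, 101), (-13, 107), (17, 108)]
side -10 10 max [(-52, 164), (-27, 148), (-1, 148)] min [(-61, 143), (-39, 104), (-13, 108), (17, 111)]
side 10 30 max [(-53, 164), (-27, 149), (-1, 147)] min [(-59, 156), (-40, 102), (-13, 111), (17, 110)]
side 30 45 max [(-52, 160), (-28, 146), (0, 149)] min [(-59, 151), (-39, 106), (-14, 115), (17, 112)]
top -50 -30 max [(-62, 199), (-48, 126), (-35, 110), (-20, 139), (7, 145)] min [(-53, 123), (-39, 105), (-31, 104), (-9, 109), (-4, 107), (18, 93)]
top -30 -10 max [(-62, 202), (-47, 156), (-36, 109), (-21, 141), (7, 146)] min [(-49, 155), (-38, 107), (-31, 104), (-4, 106), (18, 94)]
top -10 10 max [(-63, 202), (-47, 179), (-35, 112), (-22, 136), (6, 152)] min [(-51, 172), (-38, 111), (-32, 109), (-6, 108), (17, 94)]
top 10 30 max [(-63, 202), (-48, 180), (-22, 135), (-10, 110), (5, 146)] min [(-51, 176), (-32, 106), (-6, 107), (16, 92)]
top 30 45 max [(-63, 205), (-46, 192), (-21, 147), (5, 148)] min [(-52, 169), (-31, 132), (-6, 107), (16, 93)]
```

```bash
python3 - <<'E'
from h import *
q=np.array([.4953,-.2799,-.16])
X=np.arange(-74,30,2.0)
print("x",X.astype(int).tolist())
for n in C:
    im=cv2.cvtColor(cv2.imread(f"pics/{n}3.png"),cv2.COLOR_BGR2GRAY).astype(np.float32)
    for lo,hi in((-25,0),(0,25)):
        Y=np.arange(lo,hi,1.0);g=np.array([[(x,y,88.5) for y in Y] for x in X]).reshape(-1,3)/1e3
        p=proj(n,place(q,g)).astype(np.float32)
        v=cv2.remap(im,p[:,0].reshape(len(X),-1),p[:,1].reshape(len(X),-1),cv2.INTER_CUBIC).mean(1)
        print(n,lo,hi,v.astype(int).tolist())
# predicted: image normal coordinate in equivalent x of points on cap (rel. to own centre) 
J=lambda n,P:proj(n,place(q,np.array(P)/1e3))[0]
for n in C:
    d=J(n,(-20,10,88.5))-J(n,(-20,-10,88.5));nn=np.array([-d[1],d[0]])/np.linalg.norm(d)
    k=(J(n,(-10,0,88.5))-J(n,(-20,0,88.5)))@nn/10
    for c,z in(("top back",(3.7,90.2)),("top front",(-3.7,90.2)),("home back",(3.7,86.7)),("home front",(-3.7,86.7)),("foot front",(-3.7,80))):
        print(n,c,round(((J(n,(-20+z[0],0,z[1]))-J(n,(-20,0,88.5)))@nn)/k,1),"px/mm",round(abs(k),3))
E
```

```text
x [-74, -72, -70, -68, -66, -64, -62, -60, -58, -56, -54, -52, -50, -48, -46, -44, -42, -40, -38, -36, -34, -32, -30, -28, -26, -24, -22, -20, -18, -16, -14, -12, -10, -8, -6, -4, -2, 0, 2, 4, 6, 8, 10, 12, 14, 16, 18, 20, 22, 24, 26, 28]
side -25 0 [169, 174, 173, 165, 155, 144, 137, 134, 136, 140, 144, 146, 144, 138, 129, 119, 109, 103, 104, 109, 119, 129, 137, 142, 143, 140, 134, 127, 118, 111, 108, 108, 112, 119, 127, 136, 143, 147, 147, 144, 138, 131, 124, 118, 113, 111, 111, 112, 114, 117, 119, 121]
side 0 25 [170, 173, 172, 168, 164, 160, 157, 156, 158, 163, 168, 170, 167, 156, 140, 122, 108, 102, 105, 114, 126, 138, 146, 150, 149, 144, 137, 128, 120, 114, 111, 112, 117, 126, 136, 144, 148, 148, 144, 138, 132, 125, 120, 116, 113, 111, 110, 112, 115, 118, 121, 122]
top -25 0 [137, 138, 141, 154, 176, 197, 203, 196, 186, 180, 175, 168, 165, 166, 165, 153, 131, 114, 109, 110, 109, 107, 108, 115, 125, 134, 140, 139, 132, 123, 116, 113, 112, 111, 107, 106, 111, 121, 133, 143, 148, 145, 135, 121, 107, 96, 93, 100, 110, 119, 123, 125]
top 0 25 [137, 138, 144, 160, 183, 200, 201, 193, 187, 187, 184, 178, 176, 179, 178, 163, 137, 117, 110, 111, 109, 107, 110, 118, 126, 132, 135, 134, 127, 119, 112, 109, 109, 109, 107, 109, 116, 127, 138, 147, 149, 143, 131, 117, 103, 94, 95, 103, 114, 121, 124, 125]
side top back 6.3 px/mm 0.175
side top front -1.1 px/mm 0.175
side home back 0.9 px/mm 0.175
side home front -6.5 px/mm 0.175
side foot front -16.8 px/mm 0.175
top top back 5.0 px/mm 0.318
top top front -2.5 px/mm 0.318
top home back 2.4 px/mm 0.318
top home front -5.1 px/mm 0.318
top foot front -10.0 px/mm 0.318
```

```bash
python3 - <<'E'
from h import *
q=np.array([.4953,-.2799,-.16])
A={n:np.mean([bot.camera(n).astype(np.float32) for _ in range(16)],0)[:,:,::-1] for n in C}
np.savez("avg.npz",**A)
def f(n,x,y,w,h,k):
    im=A[n]; im=im+1.5*(im-cv2.GaussianBlur(im,(0,0),1.2))
    o=cv2.resize(im,None,fx=k,fy=k,interpolation=cv2.INTER_CUBIC)[y*k:(y+h)*k,x*k:(x+w)*k]
    o=255*np.clip((o-40)/190,0,1)**.8;o=o.astype(np.uint8)
    for i in range(0,w,5): cv2.line(o,(i*k,0),(i*k,6 if i%10 else 12),(0,255,255))
    for j in range(0,h,5): cv2.line(o,(0,j*k),(6 if j%10 else 12,j*k),(0,255,255))
    return o
a=f("side",335,166,50,24,14);b=f("top",380,172,56,30,9)
b=cv2.copyMakeBorder(b,0,0,0,a.shape[1]-b.shape[1],cv2.BORDER_CONSTANT)
o=np.vstack([a,b]).astype(np.uint8);print(o.shape);cv2.imwrite("pics/c8.png",o[:600])
E
```

```text
(606, 700, 3)
```

View pics/c8.png

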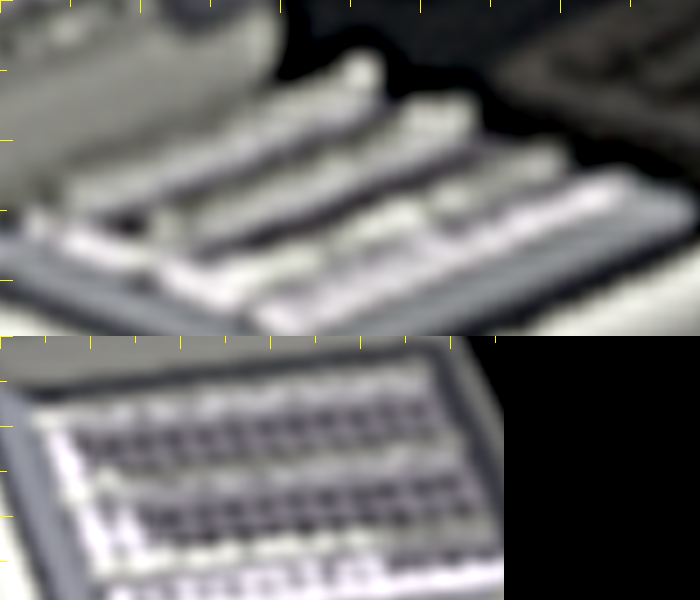

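```bash
python3 - <<'E'
from h import *
q=np.array([.4953,-.2799,-.16]);A=np.load("avg.npz")
X=np.arange(-66,26,.5)
for n in C:
    im=A[n].mean(2)
    for yc in(-45,-36,-27,-18,-9,0,9,18,27,36,45):
        Y=np.arange(yc-8,yc+8.1,1.0);g=np.array([[(x,y,88.5) for y in Y] for x in X]).reshape(-1,3)/1e3
        p=proj(n,place(q,g)).astype(np.float32)
        v=cv2.remap(im,p[:,0].reshape(len(X),-1),p[:,1].reshape(len(X),-1),cv2.INTER_CUBIC).mean(1)
        d=np.gradient(v,X);out=[]
        for c in(-47,-20,7):
            w=(X>c-10)&(X<c+14);i=np.where(w)[0];b=i[np.argmin(d[i])]
            w2=(X>c-14)&(X<X[b]);j=np.where(w2)[0];k=j[np.argmax(v[j])];f=np.where((X>X[k]-16)&(X<X[k]))[0]
            out.append((float(X[b]),float(X[k]),int(v[k]),float(X[f[np.argmax(d[f])]]) if len(f) else None))
        print(n,yc,out)
E
```

```text
side -45 [(-44.5, -50.0, 113, -55.0), (-12.0, -20.0, 143, -27.0), (14.0, 6.0, 139, 0.5)]
side -36 [(-46.0, -53.0, 132, -57.0), (-15.0, -24.0, 149, -30.5), (14.0, 2.5, 145, -5.5)]
side -27 [(-45.0, -54.0, 133, -57.0), (-18.5, -26.5, 146, -33.0), (11.5, 2.0, 146, -7.5)]
side -18 [(-45.0, -52.0, 141, -56.0), (-20.0, -27.5, 140, -34.0), (10.0, 1.5, 146, -5.5)]
side -9 [(-45.0, -52.0, 151, -56.0), (-19.0, -26.0, 142, -33.0), (7.5, 0.5, 148, -5.5)]
side 0 [(-43.5, -52.0, 163, -56.5), (-20.0, -27.0, 148, -33.0), (6.0, -1.0, 148, -7.5)]
side 9 [(-44.5, -52.0, 174, -55.5), (-19.5, -28.0, 149, -34.5), (5.5, -1.5, 147, -8.0)]
side 18 [(-46.5, -52.5, 165, -55.5), (-21.0, -27.5, 148, -35.0), (6.5, -1.0, 147, -7.0)]
side 27 [(-46.5, -53.5, 152, -55.5), (-20.5, -27.5, 147, -34.5), (6.0, -1.0, 147, -7.0)]
side 36 [(-45.0, -52.5, 157, -55.5), (-22.0, -28.5, 145, -34.0), (8.0, -0.5, 148, -7.5)]
side 45 [(-45.0, -51.5, 172, -56.0), (-17.5, -28.5, 141, -34.0), (7.0, -1.0, 149, -6.5)]
top -45 [(-56.5, -60.5, 194, -66.0), (-14.0, -20.0, 138, -26.5), (13.0, 7.0, 144, 3.5)]
top -36 [(-56.5, -60.5, 193, -66.0), (-15.5, -20.5, 141, -25.5), (14.0, 6.5, 146, 1.0)]
top -27 [(-56.5, -60.5, 194, -65.5), (-15.5, -21.0, 140, -27.5), (12.5, 6.5, 147, 1.5)]
top -18 [(-42.5, -60.5, 202, -66.0), (-16.5, -21.0, 141, -26.5), (13.0, 6.5, 147, 0.0)]
top -9 [(-43.5, -60.5, 201, -66.0), (-18.0, -21.5, 141, -26.0), (11.0, 6.0, 149, 1.0)]
top 0 [(-43.0, -60.5, 198, -66.0), (-17.5, -22.0, 136, -27.5), (12.0, 6.0, 152, 1.5)]
top 9 [(-42.5, -60.5, 198, -66.0), (-16.5, -21.5, 137, -26.5), (12.5, 5.5, 149, 0.0)]
top 18 [(-43.5, -60.5, 195, -66.0), (-16.5, -22.0, 137, -28.5), (11.0, 5.0, 147, 0.5)]
top 27 [(-43.0, -60.5, 196, -66.0), (-17.5, -22.5, 134, -28.0), (12.0, 5.5, 148, -1.0)]
top 36 [(-42.5, -60.5, 194, -66.0), (-16.5, -22.0, 146, -27.0), (10.0, 5.0, 148, -0.5)]
top 45 [(-34.5, -45.5, 202, -49.5), (-15.5, -33.5, 180, -49.0), (11.0, 4.5, 156, 0.5)]
```

```bash
python3 - <<'E'
from h import *
A=np.load("avg.npz");im=A["top"].mean(2)
Y=np.arange(-85,80,.5)
def prof(n,q,xs,z):
    im=A[n].mean(2);g=np.array([[(x,y,z) for x in xs] for y in Y]).reshape(-1,3)/1e3
    p=proj(n,place(q,g)).astype(np.float32)
    return cv2.remap(im,p[:,0].reshape(len(Y),-1),p[:,1].reshape(len(Y),-1),cv2.INTER_CUBIC).mean(1)
for yaw in(-.16,-.14):
  q=np.array([.4953,-.2799,yaw])
  for n,xs,z in(("top",[-16+4,-14+4],80),("top",[-2,-4],80),("top",[-38,-40],80),("top",[-29,-31],80),("top",[-20,-22],88),("top",[6,4],88),("side",[-27],88.5),("side",[-1],88.5),("side",[-52],88.5)):
    v=prof(n,q,xs,z);b=v-cv2.GaussianBlur(v.reshape(-1,1),(1,0 or 61),10).ravel()
    mn=[float(Y[i]) for i in range(3,len(Y)-3) if v[i]<=v[i-3:i+4].min()]
    s=[(dy,(b[(Y>-60+dy)&(Y<60+dy)]*np.cos(2*np.pi*(Y[(Y>-60+dy)&(Y<60+dy)]-dy-4.5)/9)).mean()) for dy in np.arange(-4.5,4.5,.5)]
    print(yaw,n,xs,"min",mn,"comb phase",min(s,key=lambda t:t[1]))
E
```

```text
-0.16 top [-12, -10] min [-67.5, -52.5, -36.0, -29.5, -11.5, -1.5, 14.5, 25.5, 68.0] comb phase (np.float64(-4.5), np.float64(-0.6574003775298597))
-0.16 top [-2, -4] min [-67.0, -53.5, -45.0, -36.5, -27.5, -18.0, -9.0, 0.5, 8.5, 18.5, 27.0, 35.0, 59.5, 68.5] comb phase (np.float64(-4.5), np.float64(-1.5867553139071962))
-0.16 top [-38, -40] min [-67.0, -55.0, -44.5, -36.0, -17.5, -8.5, 1.5, 9.0, 19.5, 27.5, 45.0, 59.0, 67.5] comb phase (np.float64(-4.0), np.float64(-2.1872057288301074))
-0.16 top [-29, -31] min [-80.5, -67.5, -55.0, -46.0, -36.0, -28.0, -18.5, -9.5, -0.5, 9.0, 17.5, 26.5, 44.5, 59.0, 68.0] comb phase (np.float64(-4.5), np.float64(-1.808714102760642))
-0.16 top [-20, -22] min [-81.0, -79.0, -62.5, -44.5, -25.0, -9.0, 2.0, 18.5, 27.5, 46.0, 71.5] comb phase (np.float64(-2.0), np.float64(-0.447814716815476))
-0.16 top [6, 4] min [-79.5, -61.5, -42.5, -29.0, -16.0, 2.0, 15.0, 28.5, 39.5, 72.0] comb phase (np.float64(-1.5), np.float64(-0.5824411808032821))
-0.16 side [-27] min [-59.0, -13.0, 10.5, 22.0, 34.5, 47.0] comb phase (np.float64(4.0), np.float64(-0.1143776476430
[... 941 characters left out ...]
7424))
-0.14 top [-20, -22] min [-79.0, -62.5, -44.5, -25.0, -9.0, 2.5, 19.0, 27.5, 46.5, 72.5] comb phase (np.float64(-2.0), np.float64(-0.5153437745130826))
-0.14 top [6, 4] min [-80.5, -62.0, -42.5, -29.5, -16.0, 2.0, 15.0, 28.5, 39.5, 72.5] comb phase (np.float64(-1.5), np.float64(-0.6450382666033866))
-0.14 side [-27] min [-59.5, -12.0, 11.0, 22.5, 35.5, 48.5] comb phase (np.float64(4.0), np.float64(-0.14220311723776172))
-0.14 side [-1] min [-77.0, -65.0, -58.0, -23.0, -7.0, 7.5, 18.0, 28.0, 41.5, 61.5] comb phase (np.float64(4.0), np.float64(-0.10177870800265242))
-0.14 side [-52] min [-59.0, -25.0, -2.5, 14.5, 32.5, 48.5] comb phase (np.float64(2.0), np.float64(-0.10947322975931209))
```

```bash
python3 - <<'E'
from h import *
A=np.load("avg.npz");im=A["top"].mean(2);im=im-cv2.GaussianBlur(im,(0,0),3)
Y=np.arange(-49.5,50,9)
def S(q,rows=(-2,-29,-38),z=80):
    r=0
    for x in rows:
        for s,o in((1,0),(-1,4.5)):
            g=np.array([(x,y+o,z) for y in Y if y>-46 and y+o<38])/1e3
            p=proj("top",place(q,g)).astype(np.float32);r+=s*cv2.remap(im,p[:,0],p[:,1],cv2.INTER_CUBIC).clip(-25,25).mean()
        g=np.array([(x,y,z) for y in Y if -46<y<38])/1e3
        p=proj("top",place(q,g)).astype(np.float32);r+=.7*cv2.remap(im,p[:,0],p[:,1],cv2.INTER_CUBIC).clip(-25,25).mean()
    return r
from scipy.optimize import minimize
for rows in((-2,-29,-38),(-2,),(-29,),(-38,),(-2,-29),(-11,-2,-29,-38)):
    best=min((minimize(S,[a,b,y],args=(rows,),method="Nelder-Mead",options=dict(initial_simplex=[[a,b,y],[a+.003,b,y],[a,b+.002,y],[a,b,y+.03]])) for a in(.489,.493,.497,.501) for b in(-.2844,) for y in(-.16,-.13)),key=lambda r:r.fun)
    print(rows,best.x.round(4),round(best.fun,2))
E
```

```text
(-2, -29, -38) [ 0.4982 -0.2844 -0.1375] -59.81
(-2,) [ 0.498  -0.2847 -0.1357] -17.02
(-29,) [ 0.4892 -0.2828 -0.1321] -24.02
(-38,) [ 0.4982 -0.2841 -0.1378] -24.02
(-2, -29) [ 0.498  -0.2846 -0.1357] -36.34
(-11, -2, -29, -38) [ 0.4985 -0.2845 -0.1331] -69.59
```

```bash
python3 - <<'E'
from h import *
A=np.load("avg.npz");q=[.4982,-.2845,-.136]
for n in("top","side"):
  im=A[n].mean(2)
  for z in(80,):
    for x in range(-68,28,2):
        Y=np.arange(-44,36,.5);g=np.array([(x,y,z) for y in Y])/1e3
        p=proj(n,place(q,g)).astype(np.float32);v=cv2.remap(im,p[:,0],p[:,1],cv2.INTER_CUBIC).ravel()
        v2=v-cv2.blur(v.reshape(-1,1),(1,18)).ravel()
        c=(v2[8:-8]*np.exp(2j*np.pi*(Y[8:-8]-4.5)/9)).mean()*2
        print(n,x,int(v.mean()),"amp %.1f bright-at y=%.1f"%(abs(c),(np.angle(c)/(2*np.pi)*9)), end=" | " if x%4 else "\n")
E
```

```text
top -68 143 amp 0.3 bright-at y=-4.2
top -66 156 amp 0.5 bright-at y=-4.2 | top -64 179 amp 0.7 bright-at y=-3.9
top -62 199 amp 1.6 bright-at y=-3.9 | top -60 204 amp 3.1 bright-at y=-4.1
top -58 194 amp 5.0 bright-at y=-4.4 | top -56 181 amp 6.4 bright-at y=4.3
top -54 173 amp 6.2 bright-at y=3.9 | top -52 169 amp 4.8 bright-at y=3.5
top -50 164 amp 2.5 bright-at y=3.3 | top -48 161 amp 0.7 bright-at y=-3.9
top -46 162 amp 2.3 bright-at y=-2.8 | top -44 162 amp 3.5 bright-at y=-3.2
top -42 153 amp 4.2 bright-at y=-3.5 | top -40 135 amp 4.7 bright-at y=-3.9
top -38 118 amp 4.6 bright-at y=-4.3 | top -36 111 amp 3.8 bright-at y=4.5
top -34 112 amp 2.8 bright-at y=4.4 | top -32 111 amp 2.9 bright-at y=-4.4
top -30 108 amp 3.3 bright-at y=-4.5 | top -28 108 amp 3.2 bright-at y=4.2
top -26 115 amp 2.2 bright-at y=3.9 | top -24 124 amp 1.0 bright-at y=3.4
top -22 133 amp 0.4 bright-at y=1.9 | top -20 138 amp 0.7 bright-at y=1.4
top -18 138 amp 1.3 bright-at y=1.4 | top -16 133 amp 1.3 bright-at y=1.6
top -14 125 amp 0.7 bright-at y=2.9 | top -12 117 amp 1.5 bright-at y=4.0
top -10 112 am
[... 1792 characters left out ...]
24 amp 0.0 bright-at y=3.0 | side -8 117 amp 0.1 bright-at y=0.0
side -6 112 amp 0.2 bright-at y=-0.5 | side -4 110 amp 0.3 bright-at y=-1.0
side -2 112 amp 0.3 bright-at y=-2.1 | side 0 118 amp 0.2 bright-at y=4.4
side 2 126 amp 0.2 bright-at y=2.3 | side 4 135 amp 0.1 bright-at y=1.8
side 6 142 amp 0.2 bright-at y=1.2 | side 8 146 amp 0.3 bright-at y=-0.5
side 10 147 amp 0.2 bright-at y=-2.7 | side 12 145 amp 0.2 bright-at y=3.9
side 14 140 amp 0.1 bright-at y=2.3 | side 16 134 amp 0.0 bright-at y=-3.0
side 18 127 amp 0.1 bright-at y=-4.4 | side 20 121 amp 0.1 bright-at y=-0.5
side 22 115 amp 0.2 bright-at y=-0.8 | side 24 111 amp 0.2 bright-at y=-1.4
side 26 109 amp 0.2 bright-at y=-3.0 |
```

```bash
cat >> h.py <<'E'
Q=np.array([.4978,-.2845,-.136])
def go(x,y,zcap,th,up=0,ball=.080): # TCP for ball resting on zcap (mm, above bench), up = back-off along axis
    R=Rt(Q[2]+np.pi,-th);c=place(Q,np.array([x,y,zcap+12])/1e3)[0]
    delta(c-R.apply([0,0,1])*(ball+up/1e3),R)
    print("axis",R.apply([0,0,1]).round(3),"toolx",R.apply([1,0,0]).round(3))
E
python3 - <<'E'
from h import *
go(-47,50,130,.35);
E
```

```text
q [-1.534  0.177 -0.06   1.334 -0.    -1.726] rv [ 0.057 -0.347  0.325] d [-0.4525  0.1604  0.0201]
axis [ 0.34  -0.046 -0.939] toolx [-0.931  0.127 -0.343]
```

```bash
python3 jog.py '[[0,0,0.1,-0.06,0.02,0,0],[0,0,0.2,-0.12,0.04,0,0],[0.02,-0.1,0.3,-0.18,0.06,0,0],[0.057,-0.2,0.325,-0.24,0.085,0,0],[0.057,-0.347,0.325,-0.3,0.106,0.01,0],[0.057,-0.347,0.325,-0.35,0.124,0.02,0],[0.057,-0.347,0.325,-0.4,0.142,0.02,0],[0.057,-0.347,0.325,-0.4525,0.16,0.02,0],[0.057,-0.347,0.325,-0.4525,0.16,0.02,0],[0.057,-0.347,0.325,-0.4525,0.16,0.02,0]]'; python3 - <<'E'
from h import *
b=np.load("avg.npz")["side"]
a=np.mean([bot.camera("side").astype(np.float32) for _ in range(4)],0)[:,:,::-1]
cv2.imwrite("pics/side5.png",a.round().astype(np.uint8));cv2.imwrite("pics/top5.png",bot.camera("top")[:,:,::-1])
o=bot.get_obs();R=Ro.from_quat(o["tool_rot"]);B=o["eef_pos"]+R.apply([0,0,.08]);pb=proj("side",B)[0];print("ball",B.round(4),pb.round(1),o["ft_force"].round(2))
x0,y0=(pb-[14,14]).astype(int);d=np.abs(a-b).sum(2)[y0:y0+26,x0:x0+30];print(x0,y0);print("\n".join("".join("%4d"%v for v in r) for r in a.mean(2)[y0:y0+26,x0:x0+30]))
go(-47,50,95,.35);go(-47,50,88.7,.35)
E
```

```text
clock: 11.3
eef_pos: [0.4303, -0.2249, 0.2169]
tool_rot: [0.067, 0.983, -0.011, 0.173]
ft_force: [0.3, -0.4, -1.0]
grip_width: 0.0135
grasp_force: 59.0
ball [ 0.4571 -0.23    0.1422] [355.1 167.1] [ 0.07 -0.93 -1.23]
341 153
  86  95 115 119 115 112 114 114 114 114 113 113 112 112 112 112 114 120 132 144 146 133 110  98  91  71  52  48  48  49
  90 108 119 117 115 114 114 113 112 113 113 113 113 113 113 113 113 112 112 118 126 125 112  99  84  65  51  46  48  50
 104 117 119 115 113 113 113 114 114 113 113 113 114 113 112 112 113 112 110 110 108  96  83  74  63  52  47  49  47  50
 114 119 117 115 113 114 114 114 114 113 114 114 112 113 112 112 111 117 117 112  97  70  54  52  49  48  49  50  48  48
 117 116 115 114 114 114 113 114 114 113 113 114 112 112 113 110 110 119 122 111  86  56  46  45  49  49  49  48  49  48
 118 116 115 115 114 114 113 113 112 113 113 112 112 112 108 102 107 121 120 100  70  49  46  49  49  48  47  48  50  49
 117 115 115 114 113 113 112 112 114 113 112 109 107 105  94  85 103 118 113  89  59  49  49  48  50  49  48  48  50  49
 115 115 115 113 114 114 113
[... 1878 characters left out ...]
5 150 155 152 138 107  78  63
 115 113 114 115 117 123 131 136 141 146 152 154 145 132 124 112 110 115 116 118 129 138 145 154 148 137 122 105  95  90
 115 119 122 127 131 138 146 150 151 147 143 135 122 112 113 112 120 136 139 136 140 143 142 137 124 113 104 100 105 112
 131 136 142 147 150 149 149 144 135 127 121 115 114 119 129 133 142 152 152 143 133 126 119 111 104 108 114 115 121 129
q [-0.575 -0.02  -0.393  0.878  0.146 -0.413] rv [-0.001 -0.    -0.003] d [0.0114 0.0015 0.0333]
axis [ 0.34  -0.046 -0.939] toolx [-0.931  0.127 -0.343]
q [-0.575 -0.02  -0.393  0.878  0.146 -0.413] rv [-0.001 -0.    -0.003] d [0.0136 0.0015 0.0392]
axis [ 0.34  -0.046 -0.939] toolx [-0.931  0.127 -0.343]
```

```bash
python3 jog.py '[[0,0,0,0.005,0.0015,0.012,0],[0,0,0,0.0085,0.0015,0.024,0],[0,0,0,0.0114,0.0015,0.033,0],[0,0,0,0.0125,0.0015,0.036,0],[0,0,0,0.0136,0.0015,0.039,0],[0,0,0,0.0136,0.0015,0.039,0]]'; cat > ft.py <<'E'
from h import *
F=[]
for _ in range(8): bot.camera("side");F.append(bot.get_obs()["ft_force"])
o=bot.get_obs();R=Ro.from_quat(o["tool_rot"]);B=o["eef_pos"]+R.apply([0,0,.08])
c,s=np.cos(Q[2]),np.sin(Q[2]);d=B-[Q[0],Q[1],0]
print("F",np.mean(F,0).round(2),np.std(F,0).round(2),"tip z",(B[2]-.012).round(4),"local xy",((c*d[0]+s*d[1])*1e3).round(1),((-s*d[0]+c*d[1])*1e3).round(1),o["clock"])
E
python3 ft.py
```

```text
clock: 12.3
eef_pos: [0.4318, -0.2238, 0.176]
tool_rot: [0.067, 0.982, -0.012, 0.174]
ft_force: [0.6, -0.3, -1.3]
grip_width: 0.0134
grasp_force: 59.0
F [ 0.09  0.27 -1.04] [0.3  0.59 0.34] tip z 0.0891 local xy -46.2 51.1 12.7
```

```bash
python3 jog.py '[[0,0,0,0.0004,0,0.001,0],[0,0,0,0.0004,0,0.001,0]]'; python3 ft.py
```

```text
clock: 12.95
eef_pos: [0.4315, -0.2238, 0.1748]
tool_rot: [0.067, 0.982, -0.012, 0.174]
ft_force: [-0.1, -0.4, -0.9]
grip_width: 0.0133
grasp_force: 59.0
F [-0.03 -0.04 -1.24] [0.49 0.45 0.46] tip z 0.0878 local xy -46.3 51.2 13.35
```

```bash
python3 jog.py '[[0,0,0,-0.004,0,-0.012,0],[0,0,0,-0.009,0,-0.025,0],[0,0,0,-0.009,0,-0.025,0]]'; python3 - <<'E'
from h import *
go(-20,50,97,.6);go(-20,50,91.5,.6);go(-20,50,88.7,.6)
E
```

```text
clock: 13.72
eef_pos: [0.4328, -0.2246, 0.2037]
tool_rot: [0.067, 0.982, -0.013, 0.176]
ft_force: [0.0, 0.2, -1.0]
grip_width: 0.0129
grasp_force: 59.0
q [-0.569 -0.008 -0.421  0.835  0.145 -0.409] rv [-0.001 -0.246  0.   ] d [ 0.003  -0.0005  0.0295]
axis [ 0.559 -0.077 -0.825] toolx [-0.818  0.112 -0.565]
q [-0.569 -0.008 -0.421  0.835  0.145 -0.409] rv [-0.001 -0.246  0.   ] d [ 0.0049 -0.0005  0.0346]
axis [ 0.559 -0.077 -0.825] toolx [-0.818  0.112 -0.565]
q [-0.569 -0.008 -0.421  0.835  0.145 -0.409] rv [-0.001 -0.246  0.   ] d [ 0.0059 -0.0005  0.0373]
axis [ 0.559 -0.077 -0.825] toolx [-0.818  0.112 -0.565]
```

```bash
python3 jog.py '[[0,-0.12,0,0,0,0,0],[0,-0.246,0,0.001,0,0.005,0],[0,-0.246,0,0.003,-0.0005,0.018,0],[0,-0.246,0,0.003,-0.0005,0.028,0],[0,-0.246,0,0.0045,-0.0005,0.033,0],[0,-0.246,0,0.0055,-0.0005,0.0355,0],[0,-0.246,0,0.0055,-0.0005,0.0365,0],[0,-0.246,0,0.0055,-0.0005,0.0365,0]]';python3 ft.py
```

```text
clock: 14.72
eef_pos: [0.4392, -0.2255, 0.1658]
tool_rot: [0.065, 0.954, -0.02, 0.293]
ft_force: [1.1, 0.3, -0.3]
grip_width: 0.013
grasp_force: 59.2
F [ 0.52 -0.13  0.08] [0.56 0.56 0.67] tip z 0.0876 local xy -21.3 50.6 15.125
```

```bash
python3 jog.py '[[0,0,0,-0.0015,0,-0.0025,0],[0,0,0,-0.003,0,-0.005,0],[0,0,0,-0.003,0,-0.005,0]]';python3 ft.py
```

```text
clock: 15.5
eef_pos: [0.4384, -0.2253, 0.1713]
tool_rot: [0.065, 0.954, -0.02, 0.293]
ft_force: [0.1, -0.3, -0.6]
grip_width: 0.0134
grasp_force: 59.2
F [ 0.15  0.08 -0.97] [0.32 0.56 0.31] tip z 0.0928 local xy -22.1 50.7 15.9
```

```bash
python3 - <<'E'
from h import *
go(-20.5,50,87.5,.6);go(-20.5,50,86,.6)
E
python3 jog.py '[[0,0,0,0.002,0.0007,0.003,0],[0,0,0,0.0025,0.0007,0.0062,0],[0,0,0,0.0025,0.0007,0.0072,0],[0,0,0,0.0025,0.0007,0.0072,0]]';python3 ft.py
```

```text
q [-0.644 -0.074 -0.701  0.409  0.277 -0.431] rv [ 0.    -0.004 -0.   ] d [ 0.002  -0.0007  0.0053]
axis [ 0.559 -0.077 -0.825] toolx [-0.818  0.112 -0.565]
q [-0.644 -0.074 -0.701  0.409  0.277 -0.431] rv [ 0.    -0.004 -0.   ] d [ 0.0029 -0.0007  0.0065]
axis [ 0.559 -0.077 -0.825] toolx [-0.818  0.112 -0.565]
clock: 16.4
eef_pos: [0.4412, -0.2252, 0.1646]
tool_rot: [0.065, 0.953, -0.02, 0.294]
ft_force: [0.2, -0.7, 0.8]
grip_width: 0.0133
grasp_force: 59.6
F [ 0.94 -0.05  1.81] [0.62 0.34 0.4 ] tip z 0.0862 local xy -19.4 51.1 16.8
```

```bash
python3 jog.py '[[0,0,0,0,0,0.002,0],[0,0,0,0,0,0.0038,0],[0,0,0,0,-0.001,0.0038,0],[0,0,0,0,-0.0035,0.0038,0],[0,0,0,0,-0.0065,0.0038,0],[0,0,0,0,-0.0095,0.0038,0],[0,0,0,0,-0.0125,0.0038,0],[0,0,0,0,-0.0155,0.0038,0],[0,0,0,0,-0.0185,0.0038,0]]'; python3 -c "
from h import *
go(-20,30,83,.6);go(-20,-50.5,83,.6)"
```

```text
clock: 17.92
eef_pos: [0.4421, -0.2435, 0.1625]
tool_rot: [0.064, 0.953, -0.019, 0.295]
ft_force: [3.0, 1.1, 6.4]
grip_width: 0.0135
grasp_force: 59.7
q [-0.682 -0.031 -0.69   0.382  0.3   -0.466] rv [0.002 0.001 0.001] d [ 0.0045 -0.003  -0.0013]
axis [ 0.559 -0.077 -0.825] toolx [-0.818  0.112 -0.565]
q [-0.682 -0.031 -0.69   0.382  0.3   -0.466] rv [0.002 0.001 0.001] d [ 0.0046 -0.0835 -0.0014]
axis [ 0.559 -0.077 -0.825] toolx [-0.818  0.112 -0.565]
```

```bash
python3 jog.py '[[0,0,0,0,-0.003,0,0],[0,0,0,0,-0.006,0,0],[0,0,0,0,-0.009,0,0],[0,0,0,0,-0.012,0,0],[0,0,0,0,-0.015,0,0],[0,0,0,0,-0.018,0,0],[0,0,0,0,-0.021,0,0],[0,0,0,0,-0.024,0,0],[0,0,0,0,-0.027,0,0],[0,0,0,0,-0.03,0,0]]'; python3 jog.py '[[0,0,0,0,-0.003,0,0],[0,0,0,0,-0.006,0,0],[0,0,0,0,-0.009,0,0],[0,0,0,0,-0.012,0,0],[0,0,0,0,-0.015,0,0],[0,0,0,0,-0.018,0,0],[0,0,0,0,-0.021,0,0],[0,0,0,0,-0.024,0,0],[0,0,0,0,-0.027,0,0],[0,0,0,0,-0.03,0,0]]'; python3 jog.py '[[0,0,0,0,-0.003,0,0],[0,0,0,0,-0.006,0,0],[0,0,0,0,-0.009,0,0],[0,0,0,0,-0.012,0,0],[0,0,0,0,-0.015,0,0],[0,0,0,0,-0.018,0,0],[0,0,0,0,-0.021,0,0],[0,0,0,0,-0.0235,0,0],[0,0,0,0,-0.0235,0,0]]'; python3 -c "
from h import *
go(-20,-50.5,83,.6)"
```

```text
clock: 19.18
eef_pos: [0.438, -0.2727, 0.1623]
tool_rot: [0.064, 0.953, -0.019, 0.295]
ft_force: [3.6, 1.8, 5.5]
grip_width: 0.0133
grasp_force: 59.7
clock: 20.42
eef_pos: [0.4333, -0.3031, 0.1619]
tool_rot: [0.064, 0.953, -0.02, 0.295]
ft_force: [2.3, 1.5, 5.8]
grip_width: 0.0134
grasp_force: 59.6
clock: 21.55
eef_pos: [0.4299, -0.3275, 0.162]
tool_rot: [0.065, 0.953, -0.021, 0.294]
ft_force: [2.9, -1.8, 5.6]
grip_width: 0.0135
grasp_force: 59.6
q [-0.862  0.075 -0.573  0.45   0.383 -0.633] rv [-0.002 -0.001  0.001] d [ 0.0036  0.0013 -0.0013]
axis [ 0.559 -0.077 -0.825] toolx [-0.818  0.112 -0.565]
```

```bash
python3 jog.py '[[0,0,0,0,0.001,-0.008,0],[0,0,0,0,0.001,-0.018,0],[0,0,0,0,0.001,-0.025,0],[0,0,0,0,0.001,-0.025,0]]'; python3 -c "
from h import *
go(6.5,-50,97,.65);go(6.5,-50,88.5,.65);go(6.5,-50,86,.65)"
```

```text
clock: 22.05
eef_pos: [0.4144, -0.3234, 0.1815]
tool_rot: [0.065, 0.954, -0.02, 0.293]
ft_force: [-0.7, -0.6, -1.6]
grip_width: 0.0133
grasp_force: 59.1
q [-0.885  0.025 -0.562  0.522  0.392 -0.655] rv [-0.    -0.054 -0.001] d [-0.0243 -0.0002  0.0272]
axis [ 0.6   -0.082 -0.796] toolx [-0.789  0.108 -0.605]
q [-0.885  0.025 -0.562  0.522  0.392 -0.655] rv [-0.    -0.054 -0.001] d [-0.0196 -0.0002  0.0342]
axis [ 0.6   -0.082 -0.796] toolx [-0.789  0.108 -0.605]
q [-0.885  0.025 -0.562  0.522  0.392 -0.655] rv [-0.    -0.054 -0.001] d [-0.0182 -0.0002  0.0363]
axis [ 0.6   -0.082 -0.796] toolx [-0.789  0.108 -0.605]
```

```bash
python3 jog.py '[[0,-0.054,0,-0.014,0,0.003,0],[0,-0.054,0,-0.0243,0,0.012,0],[0,-0.054,0,-0.0243,0,0.022,0],[0,-0.054,0,-0.0225,0,0.0295,0],[0,-0.054,0,-0.0196,0,0.0342,0],[0,-0.054,0,-0.0196,0,0.0342,0]]';python3 ft.py; python3 jog.py '[[0,0,0,0.0007,0,0.001,0],[0,0,0,0.0014,0,0.0021,0],[0,0,0,0.0014,0,0.0021,0]]';python3 ft.py
```

```text
clock: 22.8
eef_pos: [0.4498, -0.3277, 0.1631]
tool_rot: [0.065, 0.946, -0.021, 0.318]
ft_force: [0.1, 0.2, 0.0]
grip_width: 0.0133
grasp_force: 59.3
F [ 0.15 -0.12 -0.67] [0.4  0.55 0.73] tip z 0.0886 local xy 7.1 -49.8 23.2
clock: 23.58
eef_pos: [0.4504, -0.3283, 0.1617]
tool_rot: [0.064, 0.945, -0.022, 0.319]
ft_force: [-0.3, 0.1, 0.1]
grip_width: 0.0133
grasp_force: 59.3
F [-0.21 -0.21  0.38] [0.57 0.33 0.53] tip z 0.086 local xy 7.4 -49.7 23.975
```

```bash
python3 jog.py '[[0,0,0,0.0006,0,0.0009,0],[0,0,0,0.0006,0,0.0009,0],[0,0,0,0.0006,0,0.0009,0]]';python3 ft.py
```

```text
clock: 24.35
eef_pos: [0.4505, -0.3285, 0.1609]
tool_rot: [0.064, 0.945, -0.022, 0.319]
ft_force: [-2.5, 1.0, 3.5]
grip_width: 0.0132
grasp_force: 59.6
F [-1.36 -0.44  4.07] [0.59 0.16 0.38] tip z 0.0851 local xy 7.6 -49.9 24.75
```

```bash
python3 jog.py '[[0,0,0,0,0,0.002,0],[0,0,0,0,0.001,0.0025,0],[0,0,0,0,0.0035,0.0025,0],[0,0,0,0,0.0065,0.0025,0],[0,0,0,0,0.0095,0.0025,0],[0,0,0,0,0.0125,0.0025,0],[0,0,0,0,0.0155,0.0025,0],[0,0,0,0,0.0185,0.0025,0],[0,0,0,0,0.0215,0.0025,0],[0,0,0,0,0.0245,0.0025,0]]';python3 -c "
from h import *
go(7,50.5,83,.65)"
```

```text
clock: 26.0
eef_pos: [0.4561, -0.3043, 0.1595]
tool_rot: [0.064, 0.945, -0.022, 0.32]
ft_force: [2.0, -2.7, 6.4]
grip_width: 0.0133
grasp_force: 59.7
q [-0.796  0.068 -0.63   0.329  0.381 -0.553] rv [-0.     0.003  0.001] d [ 0.0026  0.0758 -0.0011]
axis [ 0.6   -0.082 -0.796] toolx [-0.789  0.108 -0.605]
```

```bash
python3 jog.py '[[0,0,0,0,0.003,0,0],[0,0,0,0,0.006,0,0],[0,0,0,0,0.009,0,0],[0,0,0,0,0.012,0,0],[0,0,0,0,0.015,0,0],[0,0,0,0,0.018,0,0],[0,0,0,0,0.021,0,0],[0,0,0,0,0.024,0,0],[0,0,0,0,0.027,0,0],[0,0,0,0,0.03,0,0]]'; python3 jog.py '[[0,0,0,0,0.003,0,0],[0,0,0,0,0.006,0,0],[0,0,0,0,0.009,0,0],[0,0,0,0,0.012,0,0],[0,0,0,0,0.015,0,0],[0,0,0,0,0.018,0,0],[0,0,0,0,0.021,0,0],[0,0,0,0,0.024,0,0],[0,0,0,0,0.027,0,0],[0,0,0,0,0.03,0,0]]'; python3 jog.py '[[0,0,0,0,0.003,0,0],[0,0,0,0,0.006,0,0],[0,0,0,0,0.009,0,0],[0,0,0,0,0.012,0,0],[0,0,0,0,0.015,0,0],[0,0,0,0,0.015,0,0]]'; python3 -c "
from h import *
go(7,50.5,83,.65)"
```

```text
clock: 27.25
eef_pos: [0.4601, -0.2752, 0.1597]
tool_rot: [0.064, 0.945, -0.023, 0.32]
ft_force: [2.4, -2.7, 5.5]
grip_width: 0.0133
grasp_force: 59.6
clock: 28.5
eef_pos: [0.4643, -0.2462, 0.16]
tool_rot: [0.065, 0.945, -0.024, 0.32]
ft_force: [2.4, -3.7, 5.1]
grip_width: 0.0133
grasp_force: 59.5
clock: 29.25
eef_pos: [0.4664, -0.2298, 0.1596]
tool_rot: [0.064, 0.945, -0.022, 0.32]
ft_force: [3.4, -1.0, 5.5]
grip_width: 0.0134
grasp_force: 59.6
q [-0.626 -0.018 -0.728  0.267  0.29  -0.401] rv [0.    0.003 0.001] d [ 0.0029  0.0006 -0.001 ]
axis [ 0.6   -0.082 -0.796] toolx [-0.789  0.108 -0.605]
```

```bash
python3 jog.py '[[0,0,0,0,-0.001,-0.01,0],[0,0,0,0,-0.001,-0.03,0],[0,0,0,0,-0.001,-0.06,0],[0,0,0,0.03,-0.001,-0.11,0],[0,0,0,0.06,-0.001,-0.15,0],[0,0,0,0.06,-0.001,-0.15,0]]'; cat > cmp.py <<'E'
from h import *
b=np.load("avg.npz")["side"].mean(2)
a=np.mean([bot.camera("side").astype(np.float32) for _ in range(12)],0).mean(2);np.save("after.npy",a)
print("front rim ref diff",np.abs(a-b)[190:215,340:385].mean().round(2))
X=np.arange(-66,26,.5);q=np.array([.4953,-.2844,-.136])
for yc in(-45,-27,-9,9,27,45):
    Y=np.arange(yc-8,yc+8.1,1.0);g=np.array([[(x,y,88.5) for y in Y] for x in X]).reshape(-1,3)/1e3
    p=proj("side",place(q,g)).astype(np.float32);V=[cv2.remap(i.astype(np.float32),p[:,0].reshape(len(X),-1),p[:,1].reshape(len(X),-1),cv2.INTER_CUBIC).mean(1) for i in(b,a)]
    out=[]
    for c in(-47,-20,7):
        i=np.where((X>c-16)&(X<c+16))[0];s=[(np.sum((V[1][i]-V[0][i+k])**2),k*.5) for k in range(-20,14) if i.max()+k<len(X) and i.min()+k>=0]
        out.append((min(s)[1],round(float(np.abs(V[1][i]-V[0][i]).mean()),1)))
    print(yc,"front,mid,far (shift,diff)",out)
E
python3 cmp.py
```

```text
clock: 30.0
eef_pos: [0.324, -0.2105, 0.2395]
tool_rot: [0.068, 0.946, -0.021, 0.316]
ft_force: [0.2, -0.6, -1.2]
grip_width: 0.0131
grasp_force: 59.1
front rim ref diff 3.24
-45 front,mid,far (shift,diff) [(0.0, 2.2), (2.5, 17.6), (3.0, 17.9)]
-27 front,mid,far (shift,diff) [(0.5, 4.5), (2.0, 7.7), (3.0, 10.7)]
-9 front,mid,far (shift,diff) [(0.0, 3.8), (1.5, 5.1), (2.5, 5.5)]
9 front,mid,far (shift,diff) [(0.0, 3.9), (1.0, 6.0), (1.5, 4.0)]
27 front,mid,far (shift,diff) [(-0.5, 3.9), (2.0, 8.0), (2.5, 5.5)]
45 front,mid,far (shift,diff) [(-0.5, 4.4), (0.5, 4.3), (3.0, 7.1)]
```

```bash
python3 - <<'E'
from h import *
b=np.load("avg.npz")["side"].mean(2);a=np.load("after.npy")
X=np.arange(-40,-4,2.);q=np.array([.4953,-.2844,-.136])
print(X.astype(int).tolist())
for yc in(-45,-27,-9,9,27,36,40.5,45,49.5):
    h=8 if yc<30 else 4
    Y=np.arange(yc-h,yc+h+.1,1.0);g=np.array([[(x,y,88.5) for y in Y] for x in X]).reshape(-1,3)/1e3
    p=proj("side",place(q,g)).astype(np.float32)
    for n,i in(("b",b),("a",a)): print(yc,n,cv2.remap(i.astype(np.float32),p[:,0].reshape(len(X),-1),p[:,1].reshape(len(X),-1),cv2.INTER_CUBIC).mean(1).astype(int).tolist())
go(-47,0,150,.6)
o=bot.get_obs();delta([.435,.153,.25],Rt(.189+np.pi))
E
```

```text
[-40, -38, -36, -34, -32, -30, -28, -26, -24, -22, -20, -18, -16, -14, -12, -10, -8, -6]
-45 b [66, 64, 63, 65, 69, 78, 92, 107, 119, 126, 128, 125, 118, 107, 95, 83, 74, 72]
-45 a [68, 66, 66, 68, 72, 78, 86, 94, 99, 100, 95, 87, 78, 70, 66, 65, 67, 72]
-27 b [98, 101, 109, 120, 132, 142, 148, 148, 145, 139, 131, 120, 110, 104, 104, 112, 122, 133]
-27 a [102, 107, 116, 129, 140, 147, 147, 142, 132, 121, 111, 103, 100, 100, 105, 115, 126, 135]
-9 b [102, 106, 114, 123, 132, 137, 139, 138, 135, 129, 122, 115, 109, 107, 109, 114, 121, 130]
-9 a [107, 111, 119, 127, 133, 136, 136, 133, 128, 120, 112, 105, 102, 105, 111, 119, 127, 134]
9 b [103, 105, 113, 126, 138, 146, 149, 147, 141, 133, 125, 117, 111, 109, 111, 118, 128, 138]
9 a [108, 110, 117, 127, 135, 139, 139, 135, 129, 121, 114, 108, 105, 107, 112, 121, 129, 136]
27 b [102, 107, 117, 128, 138, 145, 148, 147, 142, 134, 126, 119, 113, 111, 112, 117, 125, 134]
27 a [107, 112, 120, 128, 134, 137, 135, 131, 125, 118, 111, 106, 105, 108, 113, 121, 129, 136]
36 b [104, 105, 111, 122, 134, 143, 147, 145, 140, 134, 126, 118, 110, 107, 10
[... 254 characters left out ...]
 132, 125, 117, 112, 108, 107, 108, 111, 116, 123, 129]
45 b [108, 108, 115, 125, 136, 142, 144, 142, 136, 129, 123, 121, 120, 120, 121, 123, 129, 136]
45 a [113, 114, 121, 130, 137, 139, 137, 132, 127, 124, 121, 118, 115, 113, 113, 117, 124, 132]
49.5 b [118, 116, 119, 126, 134, 139, 140, 137, 133, 132, 133, 133, 129, 123, 119, 120, 126, 134]
49.5 a [124, 122, 125, 130, 136, 139, 139, 137, 136, 135, 134, 129, 121, 114, 114, 119, 127, 135]
q [-0.908 -0.376 -0.728  0.721  0.436 -0.66 ] rv [ 0.001  0.049 -0.   ] d [-0.0604 -0.0491  0.0624]
axis [ 0.559 -0.077 -0.825] toolx [-0.818  0.112 -0.565]
q [-0.908 -0.376 -0.728  0.721  0.436 -0.66 ] rv [-0.104  0.644 -0.313] d [-0.0503  0.3759  0.0276]
```

```bash
python3 jog.py '[[-0.02,0.14,-0.06,0,0.04,-0.02,0],[-0.05,0.3,-0.15,-0.01,0.1,-0.02,0],[-0.08,0.46,-0.22,-0.02,0.16,-0.01,0],[-0.1,0.6,-0.3,-0.03,0.22,0.01,0],[-0.104,0.644,-0.313,-0.04,0.28,0.02,0],[-0.104,0.644,-0.313,-0.05,0.33,0.0276,0],[-0.104,0.644,-0.313,-0.05,0.376,0.0276,0],[-0.104,0.644,-0.313,-0.05,0.376,0.0276,0],[-0.104,0.644,-0.313,-0.05,0.376,0.0276,0]]'; python3 - <<'E'
from h import *
o=bot.get_obs();R=Ro.from_quat(o["tool_rot"]);B=o["eef_pos"]+R.apply([0,0,.08])
a=bot.camera("side").astype(np.float32).mean(2);pb=proj("side",B)[0]
x0,y0=(pb-[12,20]).astype(int);print("pred ball",pb.round(1),x0,y0);print("\n".join("".join("%4d"%v for v in r) for r in a[y0:y0+28,x0:x0+24]))
Rg=Rt(.1925+np.pi);print(Rg.apply([1,0,0]))
g=np.array([.4914,.1636,.1370]);delta(g+Rg.apply([.06,0,-.1]),Rg)
E
```

```text
clock: 31.72
eef_pos: [0.4347, 0.1529, 0.2496]
tool_rot: [-0.094, 0.996, -0.001, -0.0]
ft_force: [-0.2, -0.0, -0.9]
grip_width: 0.0136
grasp_force: 59.4
pred ball [282.  202.2] 270 182
 126 127 127 126 126 127 125 120 126 141 146 132 114 108 109 110 114 120 121 124 128 124 105  71
 127 126 128 127 127 125 127 123 126 129 130 124 116 117 118 123 125 124 122 124 127 123 101  69
 125 125 125 126 126 126 128 125 126 126 122 119 121 119 121 127 127 126 121 123 126 114  90  60
 126 126 127 127 127 128 129 128 128 125 114 113 119 118 122 126 127 127 117 111 108  94  68  47
 127 127 127 126 126 126 128 128 129 123 107 104 119 117 120 126 128 126 112  86  69  56  51  46
 127 126 128 128 127 126 127 126 128 124 107 104 115 111 117 126 129 123  99  61  48  42  48  49
 127 126 127 126 127 127 127 127 128 124 111 108 116 110 114 124 129 127  97  60  45  46  51  51
 127 125 127 127 126 127 127 126 127 127 116 115 117 108 113 127 128 125  99  61  47  50  51  50
 126 129 126 125 128 126 125 128 127 125 120 117 118 106 110 125 128 125 100  63  47  50  50  49
 127 127 127 127 125 125 125 128 128 124 1
[... 1259 characters left out ...]
 157 154 147 139 130 111  95 107 114 102  78  53  49  47
 125 124 127 127 138 154 163 158 144 138 143 142 142 137 132 118 104 102  88  69  57  49  51  50
 126 128 135 143 161 178 187 183 165 136 125 127 128 123 116 105  92  77  60  52  50  52  49  51
 135 144 157 168 179 188 189 185 171 142 119 120 117 102  86  79  66  56  51  52  47  51  47  49
 160 167 179 186 186 183 175 165 149 131 120 114 100  78  62  55  50  51  55  62  58  50  48  52
 179 185 187 184 175 164 148 135 124 115 104  84  70  58  52  51  51  61  73  83  77  58  48  48
[-0.98152902 -0.19131331  0.        ]
q [ 3.380e-01  1.550e-01 -5.400e-02  1.362e+00 -1.000e-03  1.500e-01] rv [-0.001 -0.    -0.005] d [0.0021 0.0003 0.0129]
```

```bash
python3 jog.py '[[0,0,-0.005,0.002,0,0.045,0],[0,0,-0.005,0.002,0,0.08,0],[0,0,-0.005,0.002,0,0.095,0],[0,0,-0.005,0.002,0,0.096,0],[0,0,-0.005,0.002,0,0.096,0]]'; python3 - <<'E'
from h import *
Rg=Rt(.1925+np.pi);g=np.array([.4914,.1636,.1370]);delta(g+Rg.apply([0,0,-.016]),Rg)
E
```

```text
clock: 32.4
eef_pos: [0.4335, 0.1517, 0.155]
tool_rot: [-0.096, 0.995, -0.0, 0.001]
ft_force: [0.9, 0.8, -0.5]
grip_width: 0.0135
grasp_force: 59.4
q [ 3.370e-01  2.100e-01 -2.410e-01  1.118e+00 -1.000e-03  1.460e-01] rv [-0.001  0.002 -0.001] d [-0.059   0.0007  0.0021]
```

```bash
python3 jog.py '[[0,0,0,-0.015,0.0007,0.0005,0],[0,0,0,-0.035,0.0007,0.001,0],[0,0,0,-0.05,0.0007,0.001,0],[0,0,0,-0.059,0.0007,0.001,0],[0,0,0,-0.059,0.0007,0.001,0],[0,0,0,-0.059,0.0007,0.006,0],[0,0,0,-0.059,0.0007,0.012,0],[0,0,0,-0.059,0.0007,0.016,0],[0,0,0,-0.059,0.0007,0.016,0]]'; python3 ft.py; python3 -c "
from h import *
Rg=Rt(.1925+np.pi);delta([.4914,.1636,.137],Rg)"
```

```text
clock: 33.52
eef_pos: [0.49, 0.1643, 0.1385]
tool_rot: [-0.096, 0.995, -0.0, -0.0]
ft_force: [-2.4, -0.4, 3.8]
grip_width: 0.0135
grasp_force: 60.3
F [-3.3  -1.13  5.55] [0.38 0.41 0.55] tip z 0.0465 local xy -68.4 443.5 33.925
q [ 3.24e-01  3.33e-01 -1.18e-01  1.12e+00 -1.00e-03  1.31e-01] rv [-0.001 -0.     0.001] d [-0.0011 -0.0009  0.0015]
```

```bash
python3 jog.py '[[0,0,0,0,0,-0.001,0],[0,0,0,0,0,-0.001,0.03],[0,0,0,0,0,-0.001,0.045],[0,0,0,0,0,-0.001,0.05],[0,0,0,0,0,-0.001,0.05]]'; python3 jog.py '[[0,0,0,0,0,-0.01,0.05],[0,0,0,0,0,-0.03,0.05],[0,0,0,0,0,-0.06,0.05],[0,0,0,0,0,-0.1,0.05],[0,0,0,0.06,0,-0.12,0.05],[0,0,0,0.12,0,-0.13,0.05],[0,0,0,0.16,0,-0.13,0.05],[0,0,0,0.16,0,-0.13,0.05]]'; python3 - <<'E'
from h import *
b=cv2.imread("pics/side0.png").astype(np.float32)
a=np.mean([bot.camera("side").astype(np.float32)[:,:,::-1] for _ in range(4)],0)
print("stylus diff by rows",np.abs(a-b).mean(2)[188:246:2,252:272].mean(1).round(0).tolist(),"lifter",np.abs(a-b).mean(2)[205:262,238:250].mean().round(1),"timer",np.abs(a-b).mean(2)[215:240,300:335].mean().round(1))
def cx(im,r0,r1): return im[r0:r1,248:276].mean((0,2)).astype(int).tolist()
for r in((195,212),(232,243)): print(cx(b,*r));print(cx(a,*r))
E
```

```text
clock: 34.55
eef_pos: [0.4907, 0.1644, 0.1389]
tool_rot: [-0.096, 0.995, -0.0, 0.0]
ft_force: [0.2, 0.9, 0.9]
grip_width: 0.05
grasp_force: 0.0
clock: 35.55
eef_pos: [0.3316, 0.1333, 0.2703]
tool_rot: [-0.097, 0.995, -0.0, 0.001]
ft_force: [0.9, 0.4, 0.8]
grip_width: 0.0502
grasp_force: 0.0
stylus diff by rows [3.0, 3.0, 6.0, 4.0, 5.0, 5.0, 4.0, 5.0, 5.0, 4.0, 4.0, 3.0, 3.0, 3.0, 4.0, 2.0, 6.0, 3.0, 2.0, 4.0, 4.0, 4.0, 4.0, 2.0, 2.0, 2.0, 5.0, 5.0, 2.0] lifter 2.4 timer 2.5
[122, 123, 122, 123, 125, 128, 131, 129, 114, 103, 103, 104, 104, 105, 104, 96, 81, 79, 109, 128, 132, 133, 134, 135, 135, 135, 135, 136]
[126, 126, 125, 125, 128, 131, 133, 134, 127, 115, 107, 107, 107, 107, 107, 99, 84, 83, 113, 131, 135, 136, 137, 138, 139, 138, 138, 138]
[86, 87, 84, 72, 63, 62, 59, 52, 52, 60, 71, 77, 82, 82, 78, 72, 61, 52, 49, 46, 47, 47, 47, 47, 46, 47, 47, 46]
[88, 89, 86, 74, 66, 64, 61, 54, 53, 62, 71, 80, 85, 85, 82, 77, 66, 55, 50, 49, 48, 48, 48, 48, 48, 48, 48, 47]
```

```bash
python3 -c "
from workcell import bot
print(bot.job_done())"
```

```text
the job is handed in; nothing more can be done
None
```

I rolled the middle and rear strips, each in one unbroken stroke of about 2.4 cm/s with roughly 5–7 N of contact force, hung the stylus back in its fork, and handed the job in at about 36 s. Before-and-after side images show all six cap pairs dropping on both strips and the front strip unchanged. Before each stroke I also pressed the stylus briefly on the strip's end caps to tell which strips were loose. The lid's angle I did not check afterwards.

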